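# Seat a plaster mould in the tilted jig and clamp it

### The job

Lay the square plaster mould, decorated or plain side up, flat on the jig's sloping plate and let go of it so that it slides down fully home into the corner between the two fences. Then slide the clamp down by its knob until its notch bears snugly on the mould, a light push felt beyond the clamp's own drag, and let go; plaster chips, so be gentle throughout, and leave the other things on the bench where they are.

Things in the scene. Friction and masses are not known exactly. Their poses are not given: they have to be found in the camera images.
- mould: The square sprig mould: a block of cream plaster, 60 x 60 x 24 mm thick, about 130 g, a flower pattern on top. Starts flat on the bench. Origin at the centre of its underside, z through its thickness, x and y square to its side faces. A round mould of the same thickness lies nearby and is not wanted.
- mould_mid (a point): Centre of the square mould, half-way up (12 mm above its underside); axes as the mould's.
- jig: The fixed jig, 280 x 170 mm: a wooden frame carrying a slick grey plate that slopes 24 degrees, low end towards the robot, with two fences and a clamp. Origin on the bench under the locating corner, x level in the uphill direction. Friction on plate and fences is about 0.15: the mould slides down by itself when let go. Pressing or dropping it on the jig with over 40 N chips it.
- corner (a point): The locating corner: the point on the plate's face where the inner faces of the two fences meet, 45 mm above the bench. x points uphill along the plate, y across it, z square out of it. The plate spans x -25 to 255, y -85 to 85 mm. The fences run uphill from here at 45 degrees to either side of x, 85 mm long, 12 mm thick, 12 mm high.
- home (a point): Where the centre of the square mould is when fully home: x 42.4, y 0, z 12 mm in the axes of corner, which it shares. Home, the mould lies like a diamond, two side faces flat on the fences. Fingers need room beside the mould: let go of it uphill of here, some 30 mm off a fence that a finger stands before.
- clamp_knob (a point): Where to grip the clamp's black upright knob: a cylinder 16 mm in diameter standing square to the plate on a carriage 40 x 36 mm, 15 mm high. This point is on its axis, 38 mm above the plate, 18 mm below its top; axes as corner. Downhill of it a right-angled V notch on a screwed stud opens downhill and fits the mould's uphill corner; its arms span 28 mm to either side.
- clamp (a joint): Travel of the clamp down the plate (along -x of corner), in m: knob at x = 207 mm at 0; range to 0.105, starts at 0 to 0.010. The stud is left screwed in or out: the notch meets the homed mould at 0.080 to 0.094, to be felt. The clamp stays where left and drags with about 4 N; 4 to 10 N beyond that drag is snug, over 18 N on the mould chips it. The arms reach 21 mm downhill of the notch bottom.
- disc: Bystander: the round cream plaster mould, 66 mm across, 24 mm thick. Origin at the centre of its underside. Leave it alone.
- mug: Bystander: a white mug, 80 mm across, 85 mm tall, with a handle. Origin at the centre of its underside. Leave it alone.
- bottle: Bystander: a clear bottle with a red cap, 64 mm across, 190 mm tall. Origin at the centre of its underside. Leave it alone.
Things that resemble listed ones, but are neither listed nor needed, are in the scene too. Leave any brown, pink or yellow look-alike of the mould alone.

How it is judged:
On the way, in this order (a step that is already met when the one before it is completed fails the run):
1. the square mould, let go of, has slid flat into the corner (within 4 mm of home), the clamp not yet touching it (x of mould_mid in the frame of corner between 0.0384 and 0.0464 m and y of mould_mid in the frame of corner between -0.004 and 0.004 m and z of mould_mid in the frame of corner below 0.015 m and angle between the z axis of mould_mid and the z axis of corner, either way round below 0.06 rad and angle between the x axis of mould_mid and the x axis of corner, either way round between 0.7254 and 0.8454 rad and contact force between mould and the fingers below 0.05 N and contact force between mould and clamp below 0.05 N), for 0.2 s.
2. the clamp bears on the seated mould with more than 3 N (x of mould_mid in the frame of corner between 0.0394 and 0.0454 m and y of mould_mid in the frame of corner between -0.003 and 0.003 m and z of mould_mid in the frame of corner below 0.014 m and angle between the z axis of mould_mid and the z axis of corner, either way round below 0.06 rad and angle between the x axis of mould_mid and the x axis of corner, either way round between 0.7254 and 0.8454 rad and contact force between mould and clamp above 3 N), for 0.2 s.
At the end, for the whole second after the job is handed in: The square mould lies flat on the plate, home in the corner (centre within 2.5 mm of home both ways, turned within 0.06 rad of flush), at rest, and the clamp's notch still bears on it (over 0.15 N), all let go (x of mould_mid in the frame of corner between 0.0399 and 0.0449 m and y of mould_mid in the frame of corner between -0.0025 and 0.0025 m and z of mould_mid in the frame of corner below 0.014 m and angle between the z axis of mould_mid and the z axis of corner, either way round below 0.06 rad and angle between the x axis of mould_mid and the x axis of corner, either way round between 0.7254 and 0.8454 rad and contact force between mould and clamp above 0.15 N and linear speed of mould below 0.01 m/s); the robot touches nothing.
It fails at once if the clamp presses on the mould with more than 18 N (contact force between mould and clamp above 18 N).
It fails at once if the mould is pressed, knocked or dropped on the jig with more than 40 N (contact force between mould and jig above 40 N).
It fails at once if the round mould, mug or bottle is moved by more than 30 mm (distance of any of disc, mug, bottle from where it was at the start of the episode above 0.03 m).
It also fails if it takes over 64 s, if anything falls off the work surface, if the arm or the gripper's body presses on something with over 40 N, if the wrist force passes 120 N, or if a joint passes its speed limit or range.

### The arm

A 6-joint arm with a two-finger parallel gripper is mounted at the origin on the work surface. World frame = base frame: x ahead of the robot, y to its left, z up, the work surface at z = 0. Lengths are in m, angles in rad, forces in N, time in s.
With the tool pointing down it reaches from about 0.35 to 0.775 m from the base axis. Payload 7.3 kg.
Tool frame: the origin (TCP) lies on the centre line of the jaws, within the pads' length; the fingertips stand 17 mm ahead of it and the grasp point (between the pads) lies 2 mm behind it (robot.tip_extent is the distance from the TCP to the fingertips, in m); z points along the fingers, y is the line along which they close (so a half turn about z gives the same grasp; the last joint's range is limited). The gripper opens to 92 mm and grips with 3 to 60 N. Pads are 19 mm wide; open, the fingers measure 130 mm over their backs; the gripper's body (75 mm by 190 mm) begins 47 mm behind the grasp point.
Start: joints at [-1.338, 0.342, 1.524, -0, 1.275, -0.146], TCP at [0.194, -0.488, 0.244] pointing down, gripper open.
Joint ranges: [-2.53, 2.53], [-0.77, 2.02], [0.04, 2.7], [-1, 4.14], [0.28, 2.66], [-3.11, 3.11]. Speed limits (rad/s): [2.57, 2.57, 3.14, 3.14, 3.14, 3.14].

### API

Orientations are given as [roll, pitch, yaw] about the fixed x, y, z axes, in that order (R = Rz(yaw) Ry(pitch) Rx(roll)).
In Python, from cell import robot gives the robot as it stands.
- The arm moves only by the tool step_arm, never from a script. Its argument "motion" is a list of rows, each a list of 2 entries, a list of its own where there are three numbers: the shift along the tool's x, y, z in units of 60 mm (1.0 is 60 mm), then the turn about the tool's z in rad. In form: [[[x, y, z], spin], ...]. A call has 1 to 10 rows; each row is the pose to reach, as a shift and turn from the pose commanded when the call began, along the tool's axes at that moment; what a row does not reach only later rows make up. A row lasts 1/8 s, in which the tool goes at most 62.5 mm and 10.7 degrees, less where a joint would pass 70% of its speed; a pose out of reach is approached as far as the arm can. A call with a gripper value outside its range is refused whole. "hand" is the closure in counts, from 0 (fully open) to 255 (shut), set as the call begins (left out, the last holds). The fingers move at their own pace and stop on an object; "squeeze" is the grip in N (left out, the last holds). Time passes only in rows, so rows that repeat a pose let the fingers close. It gives the time, the measured TCP pose, the force, the opening and the grip force at its end, in the units of the state.
- robot.observe(): the state, without advancing time (a new reading comes with each control period).
- robot.read_camera(name): name is "side" or "top"; returns a dict with "pixels" (400x640x3 uint8, red, green, blue), "intrinsics" (3x3 intrinsics, pixels), "xyz" and "rotation" of the camera in the world. Camera axes: x right, y up, looking along -z (the intrinsics and any distortion apply to the point x, -y, -z); pixel columns grow to the right and rows downward; lengths in m; the calibration is good to about 2 mm. A picture is of the moment at which its call begins. There is no depth.
- robot.hand_in(): hands the job in; it is judged then, once.
The state is a dict: "time": time; "qpos": joint angles; "qvel": joint speeds; "joint_efforts": joint torques, N m; "tool_pos": TCP position; "tool_rot": TCP orientation; "contact_force": force on the tool from outside, world axes, zero at the start; "torque": the same for the moment, N m; "opening": finger opening in m; "grip_force": force on a finger pad.
Only numpy, scipy, OpenCV 4.12 (cv2) and the standard library are available. Lean on these libraries where they do the work, as an engineer would, in place of code of your own. Each camera call takes 0.05 s, during which the arm holds its last target. There are 200 camera calls.

## Working session

There is one attempt and no reset: what is moved stays moved. The work goes in short steps, Python scripts to look and compute and a tool call to move; the robot and the scene stay as the last step left them, time stands still between calls to the robot, and variables do not carry over. Pictures are saved under pics/ and viewed, at most 10 in all, crops included, and the job is handed in when it is done.

Besides the shell and the picture viewer there is one more tool, called after "Request:" by a JSON object that holds its "method" and its "body", one argument or row to a line. step_arm: Moves the arm, as the interface text tells. Its arguments: {"type":"object","properties":{"motion":{"type":"array"},"hand":{"type":"number"},"squeeze":{"type":"number"}},"required":["motion"]}

```bash
mkdir -p pics; ls; cat > h.py <<'E'
import numpy as np, cv2, pickle
from cell import robot
def snap(n):
    c=robot.read_camera(n); return c
def save(c,f): cv2.imwrite('pics/'+f,cv2.cvtColor(c['pixels'],cv2.COLOR_RGB2BGR))
def ray(c,uv):
    K=np.array(c['intrinsics']); R=np.array(c['rotation']); 
    d=np.linalg.inv(K)@np.array([uv[0],uv[1],1.]); d=R@np.array([d[0],-d[1],-d[2]]); return np.array(c['xyz']),d
def onz(c,uv,z):
    o,d=ray(c,uv); return o+d*(z-o[2])/d[2]
def proj(c,p):
    K=np.array(c['intrinsics']); R=np.array(c['rotation']); q=R.T@(np.array(p)-np.array(c['xyz'])); q=K@np.array([q[0],-q[1],-q[2]]); return q[:2]/q[2]
E
python3 - <<'E'
from h import *
for n in('top','side'):
    c=snap(n); save(c,n+'0.png'); pickle.dump(c,open(n+'0.pkl','wb')); print({k:np.round(v,3).tolist() if k!='pixels' else 0 for k,v in c.items()})
print(robot.observe())
E
```

```text
pics
{'pixels': 0, 'intrinsics': [[439.282, 0.0, 319.245], [0.0, 439.282, 196.031], [0.0, 0.0, 1.0]], 'xyz': [0.488, 0.055, 1.201], 'rotation': [0.07, 0.002, -1.58]}
{'pixels': 0, 'intrinsics': [[456.3, 0.0, 320.977], [0.0, 456.3, 198.087], [0.0, 0.0, 1.0]], 'xyz': [-0.043, 1.017, 0.867], 'rotation': [0.991, -0.008, -2.559]}
{'time': 0.1, 'qpos': array([-1.33801101e+00,  3.42669698e-01,  1.52488324e+00, -2.19690477e-07,
        1.27539688e+00, -1.46001505e-01]), 'qvel': array([ 0.00052518, -0.000734  , -0.00280283, -0.00069262,  0.00071743,
        0.00095121]), 'joint_efforts': array([ 1.21508619e-03, -4.32005489e+01, -2.44693565e+01,  7.18623935e-02,
        5.26643428e-02, -3.62215542e-05]), 'tool_pos': array([ 0.1940865 , -0.48746053,  0.24311915]), 'tool_rot': array([-3.14024990e+00, -1.97237292e-04,  3.78786758e-01]), 'contact_force': array([-0.05824455, -0.6180708 , -0.16278408]), 'torque': array([-0.00441615, -0.02900588, -0.00916749]), 'grip_force': 0.0, 'opening': 0.09182830895592363}
```

View pics/top0.png

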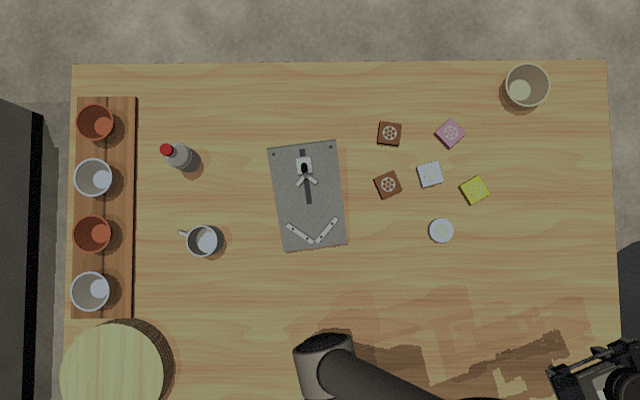

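View pics/side0.png

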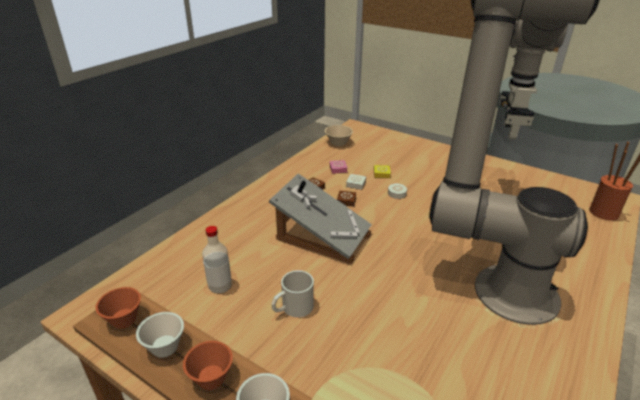

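```bash
python3 - <<'E'
s=open('h.py').read()
s=s.replace("R=np.array(c['rotation'])","R=Rot.from_euler('xyz',c['rotation']).as_matrix()").replace("import numpy as np","from scipy.spatial.transform import Rotation as Rot\nimport numpy as np")
open('h.py','w').write(s)
E
python3 - <<'E'
from h import *
from scipy.optimize import least_squares
c=pickle.load(open('top0.pkl','rb')); im=c['pixels']
hsv=cv2.cvtColor(im,cv2.COLOR_RGB2HSV)
m=((hsv[...,1]<60)&(hsv[...,2]>50)).astype(np.uint8)
def blob(mask,x0,y0,x1,y1):
    k=np.zeros_like(mask); k[y0:y1,x0:x1]=mask[y0:y1,x0:x1]
    cs,_=cv2.findContours(k,cv2.RETR_EXTERNAL,cv2.CHAIN_APPROX_NONE); return max(cs,key=cv2.contourArea)
q=blob(m,255,130,365,262)
print('plate area',cv2.contourArea(q)); hull=cv2.convexHull(q)
ap=cv2.approxPolyDP(hull,5,True)[:,0]; print(ap.tolist())
for nm,b in(('mould',(412,155,450,195)),('disc',(424,214,460,248))):
    w=blob(m,*b); r=cv2.minAreaRect(w); print(nm,r)
    if nm=='mould':
        P=np.array([onz(c,p,.024)[:2] for p in cv2.boxPoints(r)]); print(np.round(P,4).tolist(),P.mean(0),np.linalg.norm(np.roll(P,1,0)-P,axis=1))
        e=P[1]-P[0]; print('yaw',np.arctan2(e[1],e[0])%(np.pi/2))
    else: print(onz(c,r[0],.024))
t=np.radians(24)
def J(p,v):  # corner frame (m) -> world
    x,y,z=v; X=x*np.cos(t)-z*np.sin(t); Z=.045+x*np.sin(t)+z*np.cos(t)
    return np.array([p[0]+X*np.cos(p[2])-y*np.sin(p[2]),p[1]+X*np.sin(p[2])+y*np.cos(p[2]),Z])
# edges: sample hull against model corners
mod=[(-.025,-.085,0),(-.025,.085,0),(.255,.085,0),(.255,-.085,0)]
p0=[.37,.06,.1]
pts=np.array([p for p in ap],float)
def res(p):
    out=[]
    for v in mod:
        u=proj(c,J(p,v)); d=pts-u; out+=list(d[np.argmin((d**2).sum(1))])
    return out
s=least_squares(res,p0); print(s.x,np.round(s.fun,1))
for n in('top','side'):
    cc=pickle.load(open(n+'0.pkl','rb'))
    a=cc['pixels'].copy()
    for v in mod+[(0,0,0),(.06,.06,.012),(.06,-.06,.012),(.2,0,.056),(.207,0,.056)]:
        cv2.circle(a,tuple(np.round(proj(cc,J(s.x,v))).astype(int)),0,(255,0,0),-1)
    x0,y0,x1,y1=((250,120,480,270) if n=='top' else (240,150,420,270))
    k=cv2.resize(a[y0:y1,x0:x1],None,fx=3.4,fy=3.4,interpolation=cv2.INTER_NEAREST); cv2.imwrite(f'pics/{n}_ov.png',k[...,::-1])
E
```

```text
plate area 6900.5
[[335, 139], [347, 242], [284, 251], [267, 148]]
mould ((429.4339904785156, 173.5188446044922), (22.66448974609375, 23.626014709472656), 74.05460357666016)
[[0.6495, -0.2026], [0.6666, -0.2643], [0.6073, -0.2795], [0.5903, -0.2179]] [ 0.62845042 -0.24106353] [0.06112347 0.06408961 0.06118607 0.06386458]
yaw 0.2702045453063042
disc ((440.5, 230.0), (24.0, 25.0), 90.0)
[ 0.47638449 -0.26662555  0.024     ]
[0.4584673  0.07018089 0.1260514 ] [-0.4 -0.2  0.3  0.1  0.8 -0.1 -0.7  0.2]
```

View pics/top_ov.png

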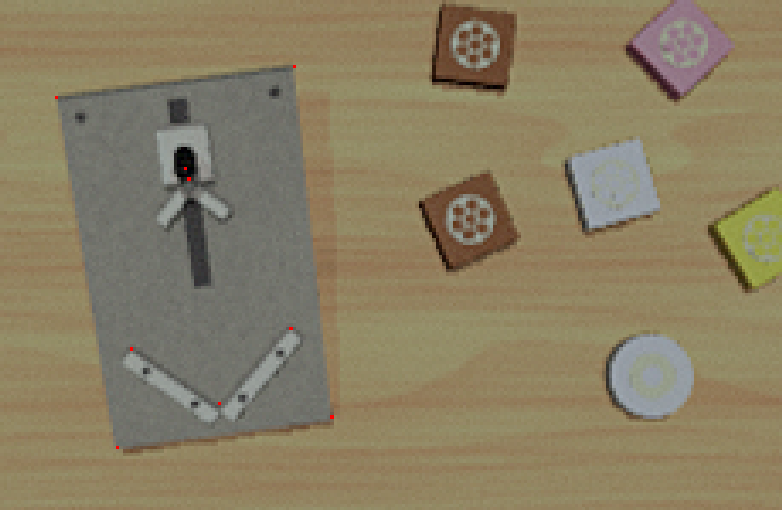

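View pics/side_ov.png

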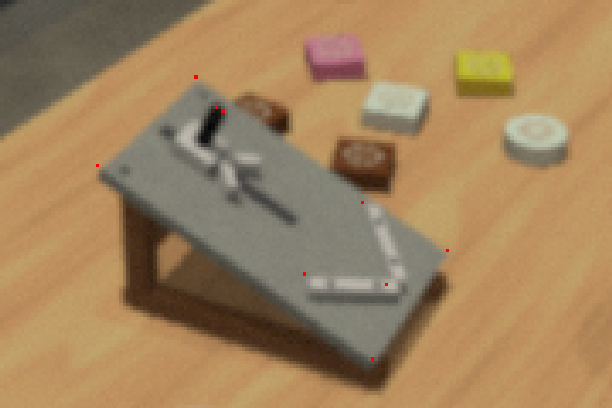

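The top view shows the square mould at about (429,173), the disc at (440,230), the fence corner at about (314,239) and the knob at about (304,170). The fitted plate overlay agrees in both views. I'll go above the mould next.

Request:
{"method": "step_arm", "body": {
  "motion": [
    [[8.26, -1.12, 2.0], -1.46],
    [[8.26, -1.12, 2.0], -1.46],
    [[8.26, -1.12, 2.0], -1.46],
    [[8.26, -1.12, 2.0], -1.46],
    [[8.26, -1.12, 2.0], -1.46],
    [[8.26, -1.12, 2.0], -1.46],
    [[8.26, -1.12, 2.0], -1.46],
    [[8.26, -1.12, 2.0], -1.46],
    [[8.26, -1.12, 2.0], -1.46],
    [[8.26, -1.12, 2.0], -1.46]
  ],
  "hand": 0,
  "squeeze": 10
}}

```text
time: 1.35
tool_pos: [0.6296, -0.2415, 0.1227]
tool_rot: [-3.14, -0.001, 1.839]
contact_force: [-0.1, 0.4, 0.1]
opening: 0.0915
grip_force: 0.0
```

Request:
{"method": "step_arm", "body": {
  "motion": [
    [[0, 0, 0.8], 0],
    [[0, 0, 1.3], 0],
    [[0, 0, 1.56], 0],
    [[0, 0, 1.56], 0],
    [[0, 0, 1.56], 0]
  ]
}}

```text
time: 1.98
tool_pos: [0.6304, -0.2431, 0.0319]
tool_rot: [3.14, 0.002, 1.838]
contact_force: [1.8, 0.0, 0.3]
opening: 0.0916
grip_force: 0.0
```

```bash
python3 - <<'E'
from h import *
a=[]
for n,p in(('top',(.6296,-.2415,.03)),('side',(.6296,-.2415,.03))):
    c=snap(n); u=proj(c,p).astype(int); a.append(cv2.resize(c['pixels'][u[1]-40:u[1]+40,u[0]-45:u[0]+45],None,fx=4,fy=4,interpolation=cv2.INTER_CUBIC)); print(u)
cv2.imwrite('pics/g1.png',np.hstack(a)[...,::-1]); print(robot.observe()['tool_pos'])
E
```

```text
[430 172]
[354 176]
[ 0.63053084 -0.24270357  0.03190217]
```

View pics/g1.png

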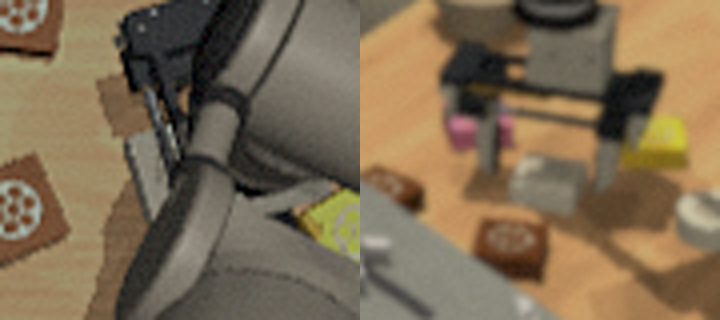

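The right half of the picture shows both fingers straddling the white mould at about (545,185), with a gap on each side. I'll lower slightly and close.

Request:
{"method": "step_arm", "body": {
  "motion": [
    [[0, 0, 0.05], 0],
    [[0, 0, 0.05], 0],
    [[0, 0, 0.05], 0],
    [[0, 0, 0.05], 0],
    [[0, 0, 0.05], 0],
    [[0, 0, 0.05], 0],
    [[0, 0, 0.05], 0],
    [[0, 0, 0.05], 0]
  ],
  "hand": 255,
  "squeeze": 8
}}

```text
time: 3.08
tool_pos: [0.6298, -0.2421, 0.0271]
tool_rot: [-3.142, -0.0, 1.839]
contact_force: [-0.7, -0.1, 0.3]
opening: 0.0602
grip_force: 8.0
```

Request:
{"method": "step_arm", "body": {
  "motion": [
    [[0, 0, -0.7], 0],
    [[0, 0, -1.5], 0],
    [[0, 0, -2.5], 0],
    [[0.3, 0, -3.4], 0],
    [[1.2, 0, -3.6], -0.1],
    [[2.1, -0.1, -3.6], -0.25],
    [[3.0, -0.1, -3.6], -0.4],
    [[3.9, -0.17, -3.6], -0.55],
    [[4.8, -0.17, -3.6], -0.64],
    [[5.4, -0.17, -3.6], -0.64]
  ]
}}

```text
time: 4.32
tool_pos: [0.5331, 0.0698, 0.2431]
tool_rot: [3.141, -0.0, 2.481]
contact_force: [0.7, 0.5, -2.1]
opening: 0.0601
grip_force: 8.0
```

Request:
{"method": "step_arm", "body": {
  "motion": [
    [[0, 0, 0], 0],
    [[0, 0, 0], 0],
    [[0, 0, 0], 0]
  ]
}}

```text
time: 4.7
tool_pos: [0.5344, 0.0666, 0.2429]
tool_rot: [-3.141, 0.0, 2.477]
contact_force: [0.2, 0.7, -1.7]
opening: 0.0602
grip_force: 8.0
```

Request:
{"method": "step_arm", "body": {
  "motion": [
    [[0.18, 0.13, 0.5], 0],
    [[0.18, 0.13, 1.0], 0],
    [[0.18, 0.13, 1.4], 0],
    [[0.18, 0.13, 1.65], 0],
    [[0.18, 0.13, 1.8], 0],
    [[0.18, 0.13, 1.8], 0]
  ],
  "squeeze": 5
}}

```text
time: 5.45
tool_pos: [0.5305, 0.0802, 0.1349]
tool_rot: [-3.141, -0.0, 2.478]
contact_force: [-0.1, 0.1, -0.6]
opening: 0.0597
grip_force: 5.0
```

Request:
{"method": "step_arm", "body": {
  "motion": [
    [[0, 0, 0.03], 0],
    [[0, 0, 0.06], 0],
    [[0, 0, 0.09], 0],
    [[0, 0, 0.12], 0],
    [[0, 0, 0.12], 0]
  ]
}}

```text
time: 6.08
tool_pos: [0.5303, 0.0805, 0.1278]
tool_rot: [-3.141, -0.0, 2.479]
contact_force: [0.2, -0.1, -1.6]
opening: 0.0602
grip_force: 5.0
```

Request:
{"method": "step_arm", "body": {
  "motion": [
    [[0, 0, 0.02], 0],
    [[0, 0, 0.04], 0],
    [[0, 0, 0.06], 0],
    [[0, 0, 0.06], 0]
  ]
}}

```text
time: 6.58
tool_pos: [0.5304, 0.0804, 0.1242]
tool_rot: [-3.141, -0.0, 2.479]
contact_force: [-0.3, -0.3, -1.5]
opening: 0.0597
grip_force: 5.0
```

Request:
{"method": "step_arm", "body": {
  "motion": [
    [[0, 0, 0.02], 0],
    [[0, 0, 0.04], 0],
    [[0, 0, 0.06], 0],
    [[0, 0, 0.06], 0]
  ]
}}

```text
time: 7.08
tool_pos: [0.5304, 0.0804, 0.1206]
tool_rot: [-3.141, -0.0, 2.479]
contact_force: [-0.5, 1.0, -0.9]
opening: 0.0598
grip_force: 5.0
```

Request:
{"method": "step_arm", "body": {
  "motion": [
    [[0, 0, 0.02], 0],
    [[0, 0, 0.04], 0],
    [[0, 0, 0.05], 0],
    [[0, 0, 0.05], 0]
  ]
}}

```text
time: 7.58
tool_pos: [0.5304, 0.0804, 0.1176]
tool_rot: [-3.141, 0.0, 2.479]
contact_force: [0.6, 0.1, -1.2]
opening: 0.0599
grip_force: 5.0
```

Request:
{"method": "step_arm", "body": {
  "motion": [
    [[0, 0, 0.02], 0],
    [[0, 0, 0.04], 0],
    [[0, 0, 0.05], 0],
    [[0, 0, 0.05], 0]
  ]
}}

```text
time: 8.07
tool_pos: [0.5304, 0.0804, 0.1148]
tool_rot: [-3.141, 0.0, 2.479]
contact_force: [-1.9, -1.0, 2.5]
opening: 0.06
grip_force: 5.0
```

```bash
python3 - <<'E'
from h import *
c=snap('side'); u=proj(c,(.53,.08,.1)).astype(int); print(u)
cv2.imwrite('pics/g2.png',cv2.resize(c['pixels'][u[1]-70:u[1]+50,u[0]-75:u[0]+75],None,fx=5,fy=5,interpolation=cv2.INTER_CUBIC)[...,::-1])
E
```

```text
[331 211]
```

View pics/g2.png

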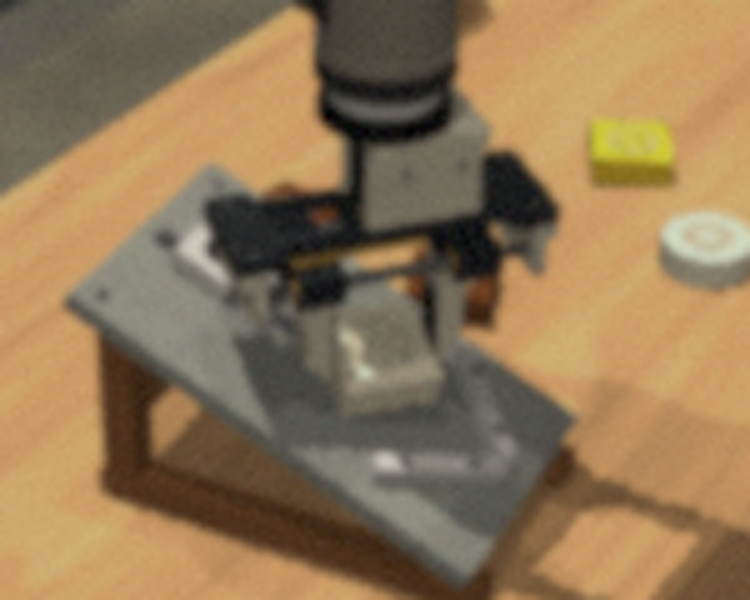

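The mould has pivoted onto the plate, with its near edge at about (385,405), and a light upward push shows in the force reading. I'll release with a small opening and lift.

Request:
{"method": "step_arm", "body": {
  "motion": [
    [[0, 0, 0], 0],
    [[0, 0, -0.03], 0],
    [[0, 0, -0.15], 0],
    [[0, 0, -0.5], 0],
    [[0, 0, -1.0], 0],
    [[0, 0, -1.7], 0],
    [[0, 0, -2.3], 0],
    [[0, 0, -2.3], 0]
  ],
  "hand": 62
}}

```text
time: 9.12
tool_pos: [0.5319, 0.0805, 0.2563]
tool_rot: [3.137, 0.006, 2.479]
contact_force: [0.3, -0.3, -0.6]
opening: 0.0695
grip_force: 0.0
```

```bash
python3 - <<'E'
from h import *
c=snap('side'); u=proj(c,(.53,.08,.1)).astype(int); print(u)
cv2.imwrite('pics/g3.png',cv2.resize(c['pixels'][u[1]-60:u[1]+60,u[0]-75:u[0]+75],None,fx=5,fy=5,interpolation=cv2.INTER_CUBIC)[...,::-1])
E
```

```text
[331 211]
```

View pics/g3.png

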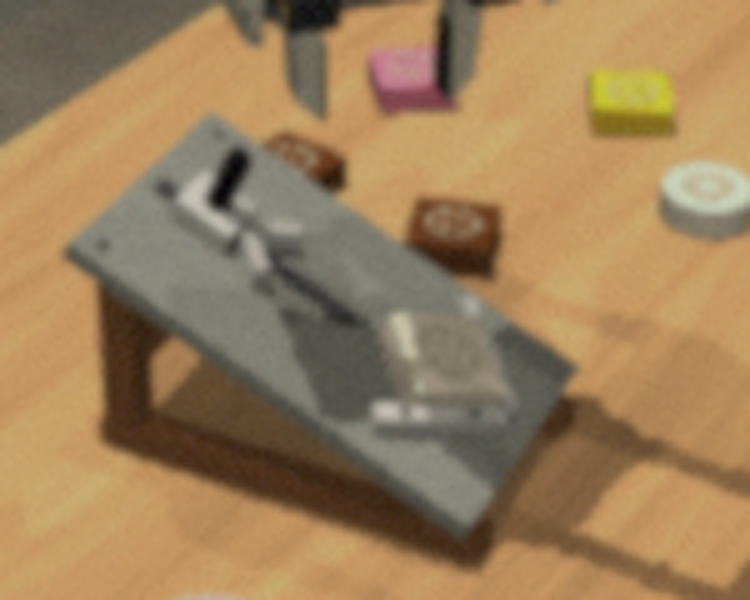

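The mould lies flat in the corner, touching both fences: its near edge at about (450,405) is along the fence. Next is the knob.

Request:
{"method": "step_arm", "body": {
  "motion": [
    [[-0.4, 0.4, 0], -0.18],
    [[-0.8, 0.8, 0], -0.36],
    [[-1.13, 1.12, 0], -0.54],
    [[-1.13, 1.12, 0], -0.72],
    [[-1.13, 1.12, 0], -0.79],
    [[-1.13, 1.12, 0.3], -0.79],
    [[-1.13, 1.12, 0.3], -0.79]
  ]
}}

```text
time: 10.05
tool_pos: [0.624, 0.0916, 0.232]
tool_rot: [3.141, -0.005, -3.014]
contact_force: [0.5, -0.4, -0.2]
opening: 0.0696
grip_force: 0.0
```

```bash
python3 - <<'E'
from h import *
a=[]
for n in('side','top'):
    c=snap(n); u=proj(c,(.62,.09,.15)).astype(int)
    a.append(cv2.resize(c['pixels'][u[1]-50:u[1]+50,u[0]-40:u[0]+40],None,fx=5,fy=5,interpolation=cv2.INTER_CUBIC))
cv2.imwrite('pics/g4.png',np.hstack(a)[...,::-1])
E
```

```text
(no output)
```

View pics/g4.png

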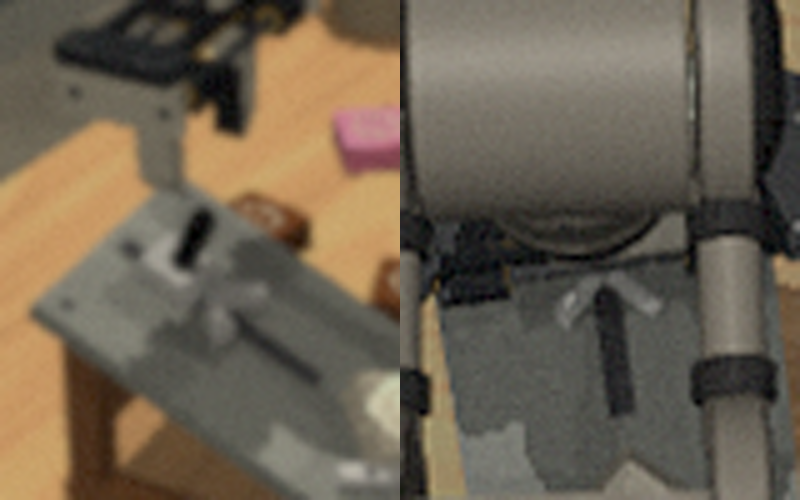

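The knob, at about (195,240) in the left half, sits below and between the fingers. I'll descend and grip it.

Request:
{"method": "step_arm", "body": {
  "motion": [
    [[0, 0, 0.4], 0],
    [[0, 0, 0.75], 0],
    [[0, 0, 0.95], 0],
    [[0, 0, 1.09], 0],
    [[0, 0, 1.09], 0],
    [[0, 0, 1.09], 0]
  ]
}}

```text
time: 10.9
tool_pos: [0.6257, 0.0917, 0.1701]
tool_rot: [-3.141, 0.001, -3.014]
contact_force: [0.7, -0.2, -0.3]
opening: 0.0695
grip_force: 0.0
```

Request:
{"method": "step_arm", "body": {
  "motion": [
    [[0, 0, 0], 0],
    [[0, 0, 0], 0],
    [[0, 0, 0], 0],
    [[0, 0, 0], 0],
    [[0, 0, 0], 0],
    [[0, 0, 0], 0],
    [[0, 0, 0], 0],
    [[0, 0, 0], 0]
  ],
  "hand": 255,
  "squeeze": 15
}}

```text
time: 11.9
tool_pos: [0.6252, 0.0922, 0.1693]
tool_rot: [3.141, 0.0, -3.014]
contact_force: [-1.3, 2.8, -0.5]
opening: 0.0153
grip_force: 15.0
```

Request:
{"method": "step_arm", "body": {
  "motion": [
    [[0.09, 0.015, 0.04], 0],
    [[0.18, 0.015, 0.08], 0],
    [[0.32, 0.015, 0.142], 0],
    [[0.46, 0.015, 0.205], 0],
    [[0.59, 0.015, 0.263], 0],
    [[0.73, 0.015, 0.325], 0],
    [[0.85, 0.015, 0.378], 0],
    [[0.914, 0.015, 0.407], 0],
    [[0.914, 0.015, 0.407], 0],
    [[0.914, 0.015, 0.407], 0]
  ]
}}

```text
time: 13.15
tool_pos: [0.5699, 0.0855, 0.1445]
tool_rot: [-3.142, -0.002, -3.014]
contact_force: [-1.1, 0.6, -0.5]
opening: 0.0156
grip_force: 15.0
```

Request:
{"method": "step_arm", "body": {
  "motion": [
    [[0.03, 0, 0.0135], 0],
    [[0.06, 0, 0.027], 0],
    [[0.09, 0, 0.04], 0],
    [[0.12, 0, 0.0535], 0],
    [[0.12, 0, 0.0535], 0]
  ]
}}

```text
time: 13.78
tool_pos: [0.5633, 0.0847, 0.1416]
tool_rot: [-3.142, -0.0, -3.014]
contact_force: [2.8, 0.2, 0.2]
opening: 0.0155
grip_force: 15.0
```

```bash
python3 - <<'E'
from h import *
c=snap('top'); c2=snap('side'); a=[]
for k,d in ((c,(40,50)),(c2,(40,50))):
    u=proj(k,(.52,.08,.1)).astype(int); a.append(cv2.resize(k['pixels'][u[1]-50:u[1]+50,u[0]-40:u[0]+40],None,fx=5,fy=5,interpolation=cv2.INTER_CUBIC))
cv2.imwrite('pics/g5.png',np.hstack(a)[...,::-1])
print(robot.observe()['contact_force'])
E
```

```text
[ 2.53617379  1.14669    -0.6584254 ]
```

View pics/g5.png

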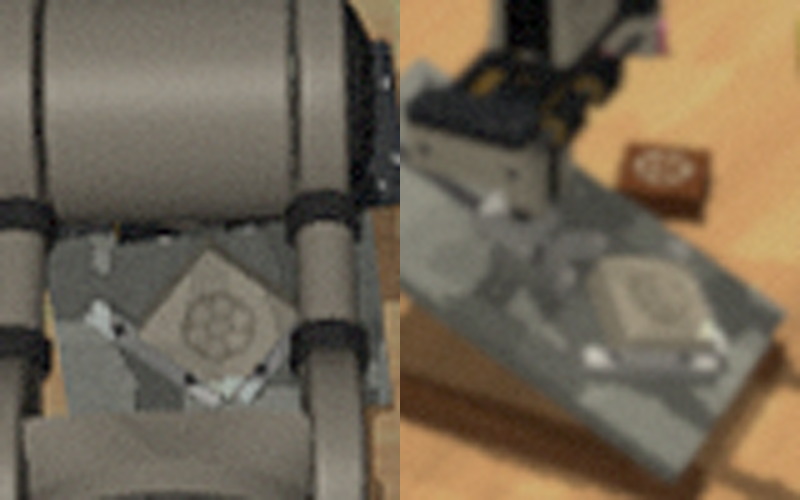

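The mould sits home with both lower faces flush on the fences (top view, at about (220,330)), and the clamp notch is still just short of it. I'll lower the grip so it limits the push, then creep on.

Request:
{"method": "step_arm", "body": {
  "motion": [
    [[0.015, 0, 0.007], 0],
    [[0.03, 0, 0.0135], 0],
    [[0.045, 0, 0.02], 0],
    [[0.06, 0, 0.027], 0],
    [[0.06, 0, 0.027], 0]
  ],
  "squeeze": 9
}}

```text
time: 14.5
tool_pos: [0.5598, 0.0842, 0.14]
tool_rot: [-3.142, -0.0, -3.014]
contact_force: [2.9, 0.5, -0.0]
opening: 0.0154
grip_force: 9.0
```

Request:
{"method": "step_arm", "body": {
  "motion": [
    [[0.01, 0, 0.0045], 0],
    [[0.02, 0, 0.009], 0],
    [[0.03, 0, 0.0135], 0],
    [[0.03, 0, 0.0135], 0]
  ]
}}

```text
time: 15.0
tool_pos: [0.5581, 0.084, 0.1392]
tool_rot: [-3.142, -0.0, -3.014]
contact_force: [2.8, 0.9, 1.3]
opening: 0.0156
grip_force: 9.0
```

Request:
{"method": "step_arm", "body": {
  "motion": [
    [[0.01, 0, 0.0045], 0],
    [[0.02, 0, 0.009], 0],
    [[0.03, 0, 0.0135], 0],
    [[0.03, 0, 0.0135], 0]
  ]
}}

```text
time: 15.5
tool_pos: [0.5563, 0.0838, 0.1384]
tool_rot: [-3.142, -0.0, -3.014]
contact_force: [2.1, 1.7, 1.3]
opening: 0.0156
grip_force: 9.0
```

Request:
{"method": "step_arm", "body": {
  "motion": [
    [[0.01, 0, 0.0045], 0],
    [[0.02, 0, 0.009], 0],
    [[0.03, 0, 0.0135], 0],
    [[0.03, 0, 0.0135], 0]
  ]
}}

```text
time: 16.0
tool_pos: [0.5545, 0.0836, 0.1376]
tool_rot: [-3.142, -0.0, -3.014]
contact_force: [1.8, 1.5, 2.1]
opening: 0.0155
grip_force: 9.0
```

Request:
{"method": "step_arm", "body": {
  "motion": [
    [[0.01, 0, 0.0045], 0],
    [[0.02, 0, 0.009], 0],
    [[0.02, 0, 0.009], 0]
  ]
}}

```text
time: 16.38
tool_pos: [0.5534, 0.0834, 0.1371]
tool_rot: [-3.142, -0.0, -3.014]
contact_force: [2.4, 1.7, 1.9]
opening: 0.0157
grip_force: 9.0
```

Request:
{"method": "step_arm", "body": {
  "motion": [
    [[0.01, 0, 0.0045], 0],
    [[0.02, 0, 0.009], 0],
    [[0.02, 0, 0.009], 0]
  ]
}}

```text
time: 16.75
tool_pos: [0.5522, 0.0833, 0.1365]
tool_rot: [-3.142, -0.0, -3.014]
contact_force: [1.6, 1.1, 3.1]
opening: 0.0159
grip_force: 9.0
```

Request:
{"method": "step_arm", "body": {
  "motion": [
    [[0.01, 0, 0.0045], 0],
    [[0.02, 0, 0.009], 0],
    [[0.02, 0, 0.009], 0]
  ]
}}

```text
time: 17.12
tool_pos: [0.551, 0.0831, 0.136]
tool_rot: [-3.142, -0.0, -3.014]
contact_force: [1.0, 1.2, 2.4]
opening: 0.0158
grip_force: 9.0
```

Request:
{"method": "step_arm", "body": {
  "motion": [
    [[0.01, 0, 0.0035], 0],
    [[0.02, 0, 0.007], 0],
    [[0.02, 0, 0.007], 0]
  ]
}}

```text
time: 17.5
tool_pos: [0.5498, 0.083, 0.1355]
tool_rot: [-3.142, -0.0, -3.014]
contact_force: [3.2, 2.3, 2.3]
opening: 0.0155
grip_force: 9.0
```

Request:
{"method": "step_arm", "body": {
  "motion": [
    [[0.01, 0, 0.0035], 0],
    [[0.02, 0, 0.007], 0],
    [[0.02, 0, 0.007], 0]
  ]
}}

```text
time: 17.88
tool_pos: [0.5486, 0.0828, 0.135]
tool_rot: [-3.142, -0.0, -3.014]
contact_force: [3.3, 2.6, -0.5]
opening: 0.0155
grip_force: 9.0
```

Request:
{"method": "step_arm", "body": {
  "motion": [
    [[0.01, 0, 0.0045], 0],
    [[0.02, 0, 0.009], 0],
    [[0.02, 0, 0.009], 0]
  ]
}}

```text
time: 18.25
tool_pos: [0.5474, 0.0826, 0.1344]
tool_rot: [-3.142, -0.0, -3.014]
contact_force: [3.7, 3.1, -1.5]
opening: 0.016
grip_force: 9.0
```

Request:
{"method": "step_arm", "body": {
  "motion": [
    [[0.01, 0, 0.0045], 0],
    [[0.01, 0, 0.0045], 0],
    [[0.01, 0, 0.0045], 0]
  ]
}}

```text
time: 18.62
tool_pos: [0.5469, 0.0826, 0.1342]
tool_rot: [-3.142, -0.0, -3.014]
contact_force: [4.3, 3.5, -2.1]
opening: 0.0159
grip_force: 9.0
```

Request:
{"method": "step_arm", "body": {
  "motion": [
    [[0.01, -0.005, 0.0045], 0],
    [[0.01, -0.005, 0.0045], 0],
    [[0.01, -0.005, 0.0045], 0]
  ]
}}

```text
time: 19.0
tool_pos: [0.5463, 0.0825, 0.1339]
tool_rot: [3.141, -0.0, -3.014]
contact_force: [3.9, 4.0, -2.2]
opening: 0.0156
grip_force: 9.0
```

Request:
{"method": "step_arm", "body": {
  "motion": [
    [[0.01, 0, 0.004], 0],
    [[0.01, 0, 0.004], 0],
    [[0.01, 0, 0.004], 0]
  ]
}}

```text
time: 19.38
tool_pos: [0.5457, 0.0824, 0.1337]
tool_rot: [3.141, -0.0, -3.014]
contact_force: [4.1, 3.7, -2.7]
opening: 0.016
grip_force: 9.0
```

Request:
{"method": "step_arm", "body": {
  "motion": [
    [[0.0, 0.01, 0.0], 0],
    [[0.0, 0.02, 0.0], 0],
    [[0.0, 0.02, 0.0], 0],
    [[0.0, 0.02, 0.0], 0]
  ]
}}

```text
time: 19.88
tool_pos: [0.5457, 0.0826, 0.1337]
tool_rot: [-3.14, -0.0, -3.015]
contact_force: [4.5, -2.7, -3.8]
opening: 0.0158
grip_force: 9.0
```

Request:
{"method": "step_arm", "body": {
  "motion": [
    [[0.01, 0, 0.004], 0],
    [[0.01, 0, 0.004], 0],
    [[0.01, 0, 0.004], 0]
  ]
}}

```text
time: 20.25
tool_pos: [0.5453, 0.0825, 0.1335]
tool_rot: [-3.14, 0.0, -3.015]
contact_force: [5.2, -1.4, -4.2]
opening: 0.0158
grip_force: 9.0
```

Request:
{"method": "step_arm", "body": {
  "motion": [
    [[0.0, -0.003, 0.004], 0],
    [[0.0, -0.003, 0.008], 0],
    [[0.0, -0.003, 0.008], 0],
    [[0.0, -0.003, 0.008], 0]
  ]
}}

```text
time: 20.75
tool_pos: [0.5452, 0.0826, 0.1334]
tool_rot: [-3.141, 0.0, -3.014]
contact_force: [3.4, -3.9, 0.6]
opening: 0.0156
grip_force: 9.0
```

Request:
{"method": "step_arm", "body": {
  "motion": [
    [[0.01, 0, 0.0045], 0],
    [[0.01, 0, 0.0045], 0],
    [[0.01, 0, 0.0045], 0]
  ]
}}

```text
time: 21.12
tool_pos: [0.5446, 0.0825, 0.1331]
tool_rot: [-3.141, 0.0, -3.014]
contact_force: [4.8, -3.4, 1.1]
opening: 0.0158
grip_force: 9.0
```

Request:
{"method": "step_arm", "body": {
  "motion": [
    [[0.01, -0.006, 0.0045], 0],
    [[0.01, -0.006, 0.0045], 0],
    [[0.01, -0.006, 0.0045], 0]
  ]
}}

```text
time: 21.5
tool_pos: [0.5439, 0.0824, 0.1328]
tool_rot: [-3.141, 0.0, -3.014]
contact_force: [1.9, -3.5, 2.8]
opening: 0.0159
grip_force: 9.0
```

Request:
{"method": "step_arm", "body": {
  "motion": [
    [[0.005, 0, 0.0022], 0],
    [[0.01, 0, 0.0045], 0],
    [[0.01, 0, 0.0045], 0]
  ]
}}

```text
time: 21.88
tool_pos: [0.5433, 0.0823, 0.1325]
tool_rot: [-3.141, 0.0, -3.014]
contact_force: [1.8, -3.3, 5.5]
opening: 0.0155
grip_force: 9.0
```

Request:
{"method": "step_arm", "body": {
  "motion": [
    [[0.01, -0.006, 0.0015], 0],
    [[0.01, -0.006, 0.0015], 0],
    [[0.01, -0.006, 0.0015], 0]
  ]
}}

```text
time: 22.25
tool_pos: [0.5426, 0.0822, 0.1322]
tool_rot: [3.141, -0.0, -3.014]
contact_force: [1.0, -2.1, 3.9]
opening: 0.0158
grip_force: 9.0
```

Request:
{"method": "step_arm", "body": {
  "motion": [
    [[0.005, 0, 0.0022], 0],
    [[0.01, 0, 0.0045], 0],
    [[0.01, 0, 0.0045], 0]
  ]
}}

```text
time: 22.62
tool_pos: [0.5423, 0.0822, 0.132]
tool_rot: [3.141, 0.0, -3.014]
contact_force: [1.5, -1.8, 4.8]
opening: 0.0158
grip_force: 9.0
```

Request:
{"method": "step_arm", "body": {
  "motion": [
    [[0.01, 0, 0.0025], 0],
    [[0.01, 0, 0.0025], 0],
    [[0.01, 0, 0.0025], 0]
  ]
}}

```text
time: 23.0
tool_pos: [0.5422, 0.0821, 0.132]
tool_rot: [3.142, 0.002, -3.014]
contact_force: [4.8, -0.6, 4.4]
opening: 0.0158
grip_force: 9.0
```

Request:
{"method": "step_arm", "body": {
  "motion": [
    [[0.005, 0, 0.0022], 0],
    [[0.01, 0, 0.004], 0],
    [[0.01, 0, 0.004], 0]
  ]
}}

```text
time: 23.38
tool_pos: [0.5422, 0.0821, 0.1321]
tool_rot: [3.142, 0.003, -3.014]
contact_force: [7.7, 0.7, 4.7]
opening: 0.0155
grip_force: 9.0
```

Request:
{"method": "step_arm", "body": {
  "motion": [
    [[0.007, 0, 0.002], 0],
    [[0.007, 0, 0.002], 0],
    [[0.007, 0, 0.002], 0],
    [[0.007, 0, 0.002], 0]
  ]
}}

```text
time: 23.88
tool_pos: [0.5421, 0.0821, 0.132]
tool_rot: [3.142, 0.004, -3.015]
contact_force: [7.9, 0.4, 5.0]
opening: 0.0158
grip_force: 9.0
```

Request:
{"method": "step_arm", "body": {
  "motion": [
    [[0.006, 0, 0.002], 0],
    [[0.006, 0, 0.002], 0],
    [[0.006, 0, 0.002], 0],
    [[0.006, 0, 0.002], 0]
  ]
}}

```text
time: 24.38
tool_pos: [0.5421, 0.0821, 0.132]
tool_rot: [3.142, 0.005, -3.015]
contact_force: [8.3, 2.0, 4.1]
opening: 0.0157
grip_force: 9.0
```

Request:
{"method": "step_arm", "body": {
  "motion": [
    [[0, 0, 0], 0],
    [[0, 0, 0], 0],
    [[0, 0, 0], 0],
    [[0, 0, 0], 0],
    [[0, 0, 0], 0],
    [[0, 0, -0.3], 0],
    [[0, 0, -0.9], 0],
    [[0, 0, -1.6], 0],
    [[0, 0, -2.3], 0],
    [[0, 0, -2.3], 0]
  ],
  "hand": 90
}}

```text
time: 25.62
tool_pos: [0.5416, 0.0818, 0.2729]
tool_rot: [-3.141, 0.007, -3.014]
contact_force: [-0.1, -0.7, 0.5]
opening: 0.0595
grip_force: 0.0
```

```bash
python3 - <<'E'
from h import *
c2=snap('side'); c=snap('top'); a=[]
for k in (c,c2):
    u=proj(k,(.52,.08,.1)).astype(int); a.append(cv2.resize(k['pixels'][u[1]-50:u[1]+50,u[0]-40:u[0]+40],None,fx=5,fy=5,interpolation=cv2.INTER_CUBIC))
cv2.imwrite('pics/g6.png',np.hstack(a)[...,::-1])
E
```

```text
(no output)
```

View pics/g6.png

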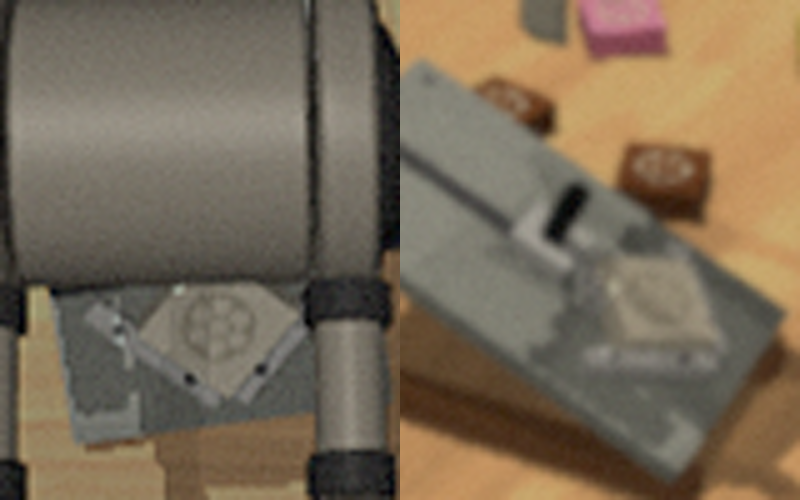

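The mould is seated flush on both fences at about (220,330). The clamp notch at about (600,275) is up against its uphill corner, and the robot is clear.

```bash
python3 -c "
from cell import robot
print(robot.hand_in())"
```

```text
the job is handed in; nothing more can be done
None
```

I handed the job in at about 26 s: the mould slid fully home into the corner, and I slid the clamp down onto it until I felt about 5–6 N beyond its drag, then let go. No verdict came back, but the last pictures show the mould flush on both fences and the notch against it.

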